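# Hold the food slicer's carriage out for cleaning

## Task

The small food slicer on the worktop is to have its blade wiped. First flip the toggle on its right front corner over to off, away from you, then pull its sprung carriage out by the handle until the carriage's pointer stands over the index tab on the base, and keep holding it there: finish still holding the carriage, because the spring pulls it home. Do not draw the carriage out while the slicer is still on, keep off the blade, and leave the jars and the shaker beside it where they are.

Things in the scene. Friction and masses are not known exactly. Their poses are not given: they have to be found in the camera images.
- slicer: compact fixed food slicer; origin under its middle on the worktop, -x its front (to the robot), +y left seen from the robot, z up. In mm: base plate x -75 to 75, y -120 to 100, top z 18; grey motor housing x 7 to 73, y -68 to 48, top z 150; switch pod on the right front corner x -67 to 7, y -117 to -67, top z 93, toggle on it. The carriage, before the housing, slides along +y.
- blade: round steel blade, 124 mm diameter, on the front of the housing, upright, facing the slicer's -x; origin at its centre, at slicer x 3, y -10, z 92 mm (its top edge is at z 154). Not to be touched.
- handle_mid (a point): grasp point on the carriage's upright black handle: on its middle line, 24 mm below its top. Handle 26 mm (slicer x) x 16 mm (slicer y), free from z 91 to its top at z 154 mm, standing near the middle of the carriage's white front wall (10 mm thick, 90 mm long in y), 58 mm in front of the blade. At slicer x -55, y 10, z 130 mm while home. Axes as the slicer's.
- carriage (a joint): how far the carriage is drawn out along the slicer's +y, in m: 0 home, 0.11 at the end stop, which lies beyond the index tab. A spring pulls it home with 3 N at 0, rising by 0.6 N per cm (about 8 N at 0.08).
- pointer_tip (a point): tip of the small dark pointer (6 mm wide) that sticks out to the front from the foot of the carriage's front wall, at slicer x -75, y -30, z 40 mm while home; it moves with the carriage.
- index_mark (a point): middle of the top of the index tab, a dark steel block 12 (slicer x) x 16 (slicer y) x 16 mm (tall) fixed on the front lip of the base plate, just lower than the pointer; where along the base it stands (45 to 80 mm to the +y side of the pointer's home) differs each time. Axes as the slicer's.
- toggle (a joint): toggle lever on top of the switch pod, in rad: 0 on (leaning 0.55 rad to the slicer's -x, towards the robot), 1.1 off (leaning as far to +x, away from the robot). It tips over past the middle (0.55) to the stop on that side and stays there; the push needed at its tip is about 1 N.
- toggle_tip (a point): middle of the upper end of the toggle's flat black grip (20 mm wide in slicer y, 9 mm thick, 24 mm long); 52 mm from the pivot.
- toggle_pivot (a point): pivot of the toggle, on the switch pod at slicer x -30, y -92, z 96 mm; the toggle swings about the slicer's y axis through it. To the right of the slicer a full dish rack stands on the worktop (robot frame: x 0.33 to 0.64, y beyond -0.11, 0.31 m tall): the gripper must keep clear of it on the way.
- spice_jar: spice jar with white lid, 47 mm diameter, 98 mm tall, beside the slicer; origin at the middle of its underside. Leave alone.
- dark_lid_jar: spice jar with dark lid, 45 mm diameter, 105 mm tall, beside the slicer; origin at the middle of its underside. Leave alone.
- shaker: salt shaker, 44 mm diameter, 90 mm tall, beside the slicer; origin at the middle of its underside. Leave alone.

How it is judged:
By the outcome, as a careful person would: the job done as asked, in the order asked, and still so for the second after the job is handed in, while the arm keeps its last pose, push and grip.
It also fails if it takes over 42 s, if anything falls off the work surface, if the arm or the gripper's body presses on something with over 40 N, if the wrist force passes 120 N, or if a joint passes its speed limit or range.

## Robot

A 6-joint arm with a two-finger parallel gripper is mounted at the origin on a cart in front of the work surface, level with it; the furniture and walls round the work are solid. World frame = base frame: x ahead of the robot, y to its left, z up, the work surface at z = 0. Lengths are in mm, angles in rad, forces in N, time in s.
With the tool pointing down it reaches from about 275 to 825 mm from the base axis. Payload 4.9 kg.
Tool frame: the origin (TCP) lies at the very end of the fingers, on their centre line; the grasp point (between the pads) lies 19 mm behind it; z points along the fingers, y is the line along which they close (so a half turn about z gives the same grasp; the last joint's range is limited). The gripper opens to 85 mm and grips with 20 to 120 N. Pads are 22 mm wide; open, the fingers measure 114 mm over their backs; the gripper's body (76 mm by 85 mm) begins 54 mm behind the grasp point. The pads swing forward as they close: fully open they stand 13 mm farther back than shut.
Start: joints at [1.008, 0.326, -0.193, 1.052, 0, 1.437], TCP at [228.676, 500.226, 231.281] pointing down, gripper open.
Joint ranges: [-2.65, 2.65], [-0.97, 1.79], [-1.3, 1.35], [-1.93, 2.1], [-1.47, 1.37], [-3.14, 3.14]. Speed limits (rad/s): [2.57, 2.57, 3.14, 3.14, 3.14, 3.14].

## Interface

Orientations are given as [roll, pitch, yaw] about the fixed x, y, z axes, in that order (R = Rz(yaw) Ry(pitch) Rx(roll)).
In Python, from bench import bot, solve_ik, imaging gives the robot as it stands. Calls block until the motion is done:
- bot.move_ptp(position, orientation): joint-space move of the TCP to a pose.
- bot.movel(position, rot=None, max_speed=150, threshold=None): straight line of the TCP; rot=None keeps the orientation; max_speed is the mean speed in mm/s. With threshold (N) it stops when the force on the tool has changed by that much, and returns True; else False.
- bot.move_j(angles): joint-space move.
- bot.grip(opening, effort=None): opening from 0.0 (shut) to 1.0 (fully open); effort is the grip in N (None keeps the last); returns when the fingers have stopped.
- bot.dwell(seconds).
- solve_ik(position, orientation): joint angles nearest the present ones, or None.
- bot.get_state(): the state.
- imaging.capture(name): name is "scene" or "top"; returns the picture (480x640x3 uint8, blue, green, red); there is no depth.
- imaging.camera_model(name): a dict with "K" (3x3 intrinsics, pixels), "position" and "rotation" of the camera in the world. Camera axes: x right, y up, looking along -z (the intrinsics and any distortion apply to the point x, -y, -z); pixel columns grow to the right and rows downward; lengths in mm; the calibration is good to about 2 mm. A picture is of the moment at which its call begins. camera_model takes no time and is no camera call.
A pose or a line that the arm cannot do raises bot.IKError and nothing moves.
- bot.sign_off(): hands the job in; it is judged then, once.
The state is a dict: "t": time; "qpos": joint angles; "joint_velocities": joint speeds; "effort": joint torques, N m; "tcp_pos": TCP position; "orientation": TCP orientation; "contact_force": force on the tool from outside, world axes, zero at the start; "wrist_torque": the same for the moment, N m; "opening": opening from 0.0 (shut) to 1.0 (fully open); "gripper_force": force on a finger pad.
Only numpy, scipy, OpenCV 4.12 (cv2) and the standard library are available. Lean on these libraries where they do the work, as an engineer would, in place of code of your own. Each camera call takes 0.05 s, during which the arm holds its last target. There are 200 camera calls.

## Working session

There is one attempt and no reset: what is moved stays moved. The work goes in short steps, each a Python script; the robot and the scene stay as the last script left them, time stands still between calls to the robot, and variables do not carry over. Pictures are saved under pics/ and viewed, at most 10 in all, crops included, and the job is handed in when it is done.

```bash
mkdir -p pics; ls
python3 - <<'E'
from bench import bot, imaging
import cv2
for n in("scene","top"):
    cv2.imwrite(f"pics/{n}0.png",imaging.capture(n)); m=imaging.camera_model(n); print(n,m)
print(bot.get_state())
E
```

```text
pics
scene {'K': array([[541.72421024,   0.        , 324.22716534],
       [  0.        , 541.72421024, 232.84400919],
       [  0.        ,   0.        ,   1.        ]]), 'position': array([  33.06213871, -309.69212339,  576.03430041]), 'rotation': array([ 0.9840799 , -0.02523924, -0.7874243 ])}
top {'K': array([[473.88815017,   0.        , 317.81061375],
       [  0.        , 473.88815017, 236.10674062],
       [  0.        ,   0.        ,   1.        ]]), 'position': array([436.49171014, 174.96799522, 977.96365672]), 'rotation': array([ 0.11848686, -0.01621375, -1.54839358])}
{'t': 0.1, 'qpos': array([ 1.00782335e+00,  3.26884061e-01, -1.93465351e-01,  1.05197700e+00,
       -8.75620528e-06,  1.43659186e+00]), 'joint_velocities': array([-0.00051378, -0.00283879,  0.00187243, -0.00059338,  0.00134288,
       -0.00083021]), 'effort': array([ 1.06299918e-03, -4.44238544e+01,  2.63039267e+01,  7.88175239e-03,
       -7.95736196e-05, -1.20171947e-05]), 'tcp_pos': array([228.38683765, 499.78709973, 230.5793706 ]), 'orientation': array([-3.14007516e+00, -1.96050876e-04,  2.71282400e+00]), 'contact_force': array([-0.44315318,  0.37556741,  0.72648907]), 'wrist_torque': array([-0.00262127,  0.03494508, -0.01332008]), 'gripper_force': 0.0, 'opening': 0.9995519174777311}
```

View pics/scene0.png

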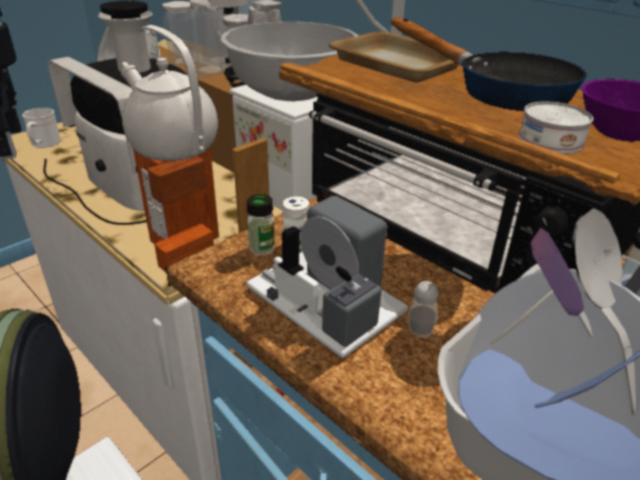

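View pics/top0.png

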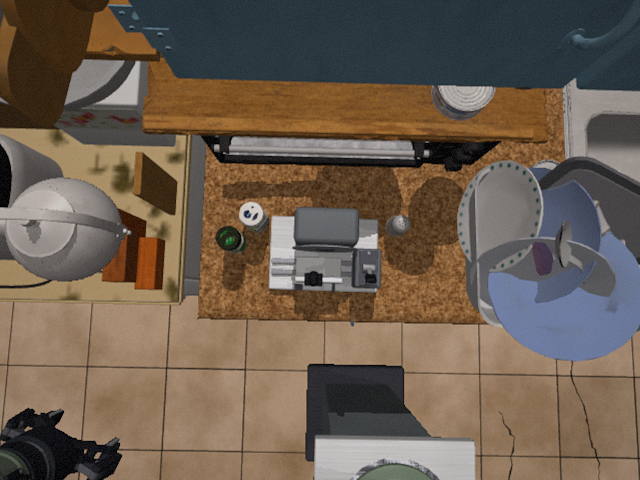

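Both views show the slicer: in the scene view around (320,280), handle at (291,245), toggle at (347,275). In the top view the base covers x 270–378, y 216–292, the handle top is at (313,278) and the toggle near (366,262). I'll enlarge both.

```bash
cat > h.py <<'E'
import numpy as np, cv2
from scipy.spatial.transform import Rotation as R
from bench import bot, solve_ik, imaging
def cam(n):
    m=imaging.camera_model(n); return m["K"],m["position"],R.from_euler('xyz',m["rotation"]).as_matrix()
def ray(n,px):
    K,p,r=cam(n); d=np.array([(px[0]-K[0,2])/K[0,0],-(px[1]-K[1,2])/K[1,1],-1.]); return p,r@d
def onz(n,px,z):
    p,d=ray(n,px); return p+d*(z-p[2])/d[2]
def proj(n,X):
    K,p,r=cam(n); c=r.T@(np.asarray(X)-p); c=c*[1,-1,-1]; return (K@c)[:2]/c[2]
def tri(a,b):
    p,d=ray("scene",a); q,e=ray("top",b)
    s=np.linalg.lstsq(np.c_[d,-e],q-p,rcond=None)[0]; A=p+s[0]*d;B=q+s[1]*e
    return (A+B)/2,np.linalg.norm(A-B)
E
python3 - <<'E'
import cv2
a=cv2.imread("pics/scene0.png")[190:360,235:415]; b=cv2.imread("pics/top0.png")[200:300,262:387]
cv2.imwrite("pics/sc.png",cv2.resize(a,None,fx=3.5,fy=3.5,interpolation=2)[:600]); cv2.imwrite("pics/tc.png",cv2.resize(b,None,fx=6,fy=6,interpolation=2))
from h import *
# white base in top view
t=cv2.imread("pics/top0.png"); h=cv2.cvtColor(t,cv2.COLOR_BGR2HSV)
m=((h[...,1]<40)&(h[...,2]>150)).astype('u1'); m[:,:262]=0;m[:,390:]=0;m[:205]=0;m[300:]=0
m=cv2.morphologyEx(m,cv2.MORPH_OPEN,np.ones((3,3)))
r=cv2.minAreaRect(cv2.findNonZero(m)); print(r)
c=cv2.boxPoints(r)
w=np.array([onz("top",p,18) for p in c]); print(c,w.round(1)); print(w.mean(0), [np.linalg.norm(w[i]-w[i-1]) for i in range(4)])
E
```

```text
((322.9371337890625, 253.88351440429688), (106.75341033935547, 72.06195831298828), 2.602562189102173)
[[267.9794  287.4536 ]
 [271.25156 215.46599]
 [377.89487 220.31342]
 [374.6227  292.30103]] [[444.7 259.8  18. ]
 [591.3 258.2  18. ]
 [586.7  39.4  18. ]
 [439.8  44.9  18. ]]
[515.65972109 150.5894938   18.        ] [np.float64(214.97238215257818), np.float64(146.63558345381946), np.float64(218.90393395805216), np.float64(147.00423292545972)]
```

View pics/sc.png

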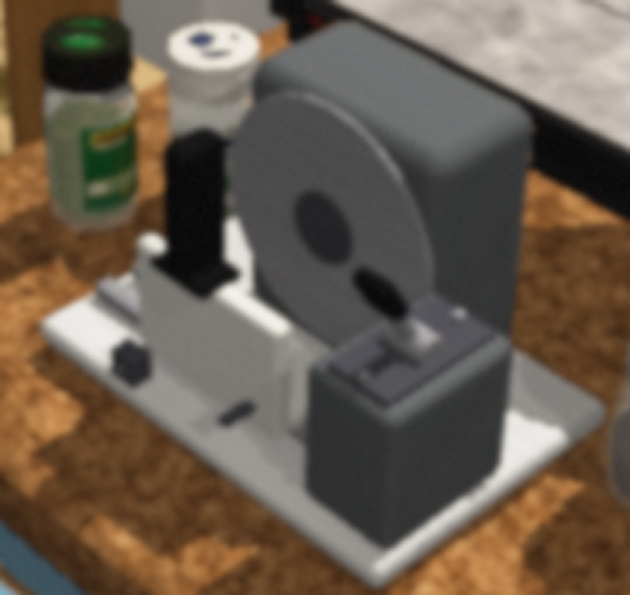

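View pics/tc.png

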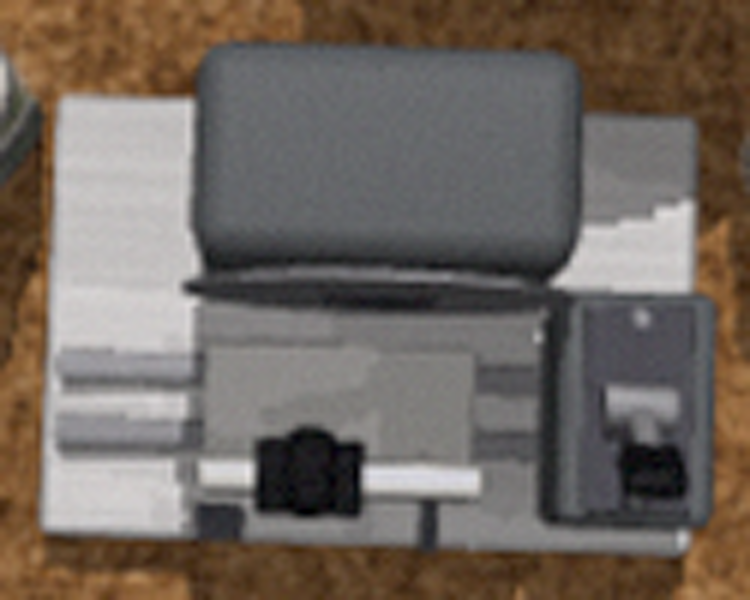

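The scene crop shows the tab top at about (130,352), the pointer tip at (225,420), and the toggle grip leaning towards the robot. The top crop shows the base corners at (60,96), (40,535), (688,553), (698,117), the tab at (219,521) and the pointer at (428,530). I'll fit the slicer pose from the corners and check the rest against it.

```bash
cat >> h.py <<'E'
T=lambda x,y:((x+.5)/6-.5+262,(y+.5)/6-.5+200)
S=lambda x,y:((x+.5)/3.5-.5+235,(y+.5)/3.5-.5+190)
def fit(L,W):
    L=np.asarray(L,float);W=np.asarray(W)[:,:2]; l=L-L.mean(0); w=W-W.mean(0)
    a=np.arctan2((l[:,0]*w[:,1]-l[:,1]*w[:,0]).sum(),(l*w).sum())
    r=np.array([[np.cos(a),-np.sin(a)],[np.sin(a),np.cos(a)]]); t=W.mean(0)-r@L.mean(0)
    return a,r,t,W-(L@r.T+t)
E
python3 - <<'E'
from h import *
L=[(75,100),(-75,100),(-75,-120),(75,-120)]
W=[onz("top",T(*p),18) for p in[(60,96),(40,535),(688,553),(698,117)]]
a,r,t,e=fit(L,W);print("top",a,t,e.round(1).tolist())
W=[onz("scene",S(*p),18) for p in[(43,328),(375,582),(603,410)]]
a2,_,t2,e=fit(L[1:],W);print("scene",a2,t2,e.round(1).tolist())
sl=lambda X:np.r_[r.T@(np.asarray(X)[:2]-t),X[2]].round(1)
for n,s,q in[("tab",(130,352),(219,521)),("handletop",(196,140),(310,472)),("toggletip",(362,272),(653,480))]:
    X,g=tri(S(*s),T(*q)); print(n,X.round(1),"gap",round(g,1),"slicer",sl(X))
z=lambda n,p,h:sl(onz(n,p,h))
print("tab top",z("top",T(219,521),34),"sc",z("scene",S(130,352),34))
print("ptr top",z("top",T(428,530),40),"sc",z("scene",S(228,420),40))
print("housing corners",z("top",T(205,45),150),z("top",T(575,55),150))
print("handle",z("top",T(310,472),154))
for n,p in[("dark",(230,238)),("white",(252,215)),("shaker",(399,224))]: print(n,onz("top",p,100).round(),z("top",p,100))
E
```

```text
top -0.008754472097425999 [515.97941106 159.43327204] [[-0.7, -1.2], [0.3, -0.9], [1.1, 1.5], [-0.6, 0.6]]
scene -0.009972834507475652 [513.19767079 156.79095517] [[1.9, -3.6], [0.0, 0.8], [-1.9, 2.8]]
tab [447.9 199.1  32.8] gap 0.3 slicer [-68.5  39.1  32.8]
handletop [461.5 169.8 153.6] gap 0.9 slicer [-54.6   9.9 153.6]
toggletip [459.8  70.9 142.6] gap 4.5 slicer [-55.4 -89.  142.6]
tab top [-68.4  39.   34. ] sc [-69.5  38.1  34. ]
ptr top [-69.2 -29.8  40. ] sc [-72.6 -29.7  40. ]
housing corners [ 69.8  45.2 150. ] [ 70.5 -64.2 150. ]
handle [-54.9  10.1 154. ]
dark [534. 326. 100.] [ 16.4 167.  100. ]
white [578. 287. 100.] [ 61.  128.2 100. ]
shaker [568.  11. 100.] [  53.2 -147.7  100. ]
```

The measurements agree: the handle top comes out at slicer (−54.6, 9.9, 153.6) against the expected (−55, 10, 154), and the tab at y 39, so the travel is about 69 mm. Now the toggle.

```bash
cat >> h.py <<'E'
A,t0=-0.0088,np.array([516.,159.4])
def w(x,y,z): return [t0[0]+x*np.cos(A)-y*np.sin(A), t0[1]+x*np.sin(A)+y*np.cos(A), z]
O=[np.pi,0,np.pi+A]
E
python3 - <<'E'
from h import *
print(solve_ik(w(-95,-93,230),O), solve_ik(w(-55,79,111),O))
bot.grip(0.0,40)
bot.move_ptp(w(-95,-93,230),O)
print(bot.get_state()["t"],bot.get_state()["tcp_pos"])
bot.movel(w(-95,-93,125),max_speed=120)
print(bot.movel(w(-30,-93,125),max_speed=60,threshold=15))
s=bot.get_state();print(s["t"],s["tcp_pos"],s["contact_force"])
cv2.imwrite("pics/s1.png",imaging.capture("scene")[150:380,200:460])
bot.movel(w(-95,-93,125),max_speed=120)
bot.movel(w(-95,-93,230),max_speed=150)
i=imaging.capture("scene");j=imaging.capture("top")
o=np.hstack([cv2.resize(i[190:360,235:415],(400,378)),cv2.resize(j[200:300,262:387],(400,320),interpolation=2)[:,:] if 0 else cv2.resize(j[200:300,262:387],(400,378))])
cv2.imwrite("pics/t1.png",o);print(bot.get_state()["t"])
E
```

```text
[-0.01515611  0.09578396 -0.49237062  0.98264175  0.         -0.00635611] [ 0.33540766  0.38706504 -0.44127851  0.74245278  0.          0.34420766]
2.5917 [420.28237574  67.70694712 230.06659238]
False
4.85 [484.79938952  66.69609656 124.95319395] [-1.2098744   1.01702099  0.33840398]
6.5417
```

View pics/t1.png

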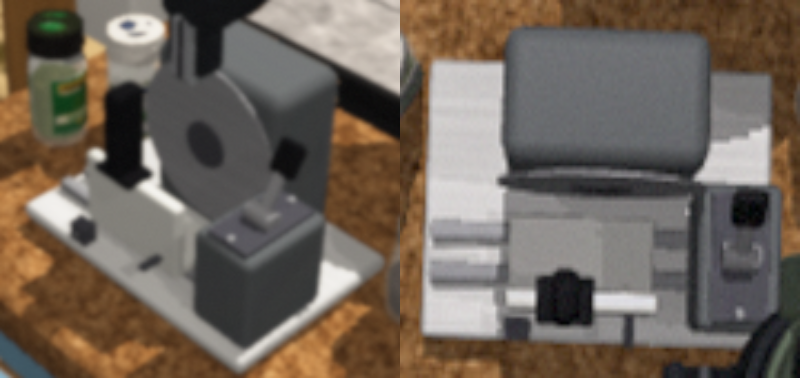

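The toggle now leans away from the robot (grip at about (290,155) left, (750,208) right), so the slicer is off; the carriage is still home. Next I grasp the handle and pull.

Run:
```python
from h import *
bot.grip(0.5,60)
bot.move_ptp(w(-55,10,230),O)
print(bot.movel(w(-55,10,111),max_speed=100,threshold=12))
bot.grip(0.0,60)
s=bot.get_state();print(s["t"],s["tcp_pos"],s["opening"],s["gripper_force"],s["contact_force"])
bot.movel(w(-55,79,111),max_speed=50)
bot.dwell(.3)
s=bot.get_state();print(s["t"],s["tcp_pos"],s["opening"],s["gripper_force"],s["contact_force"])
i=imaging.capture("scene");j=imaging.capture("top")
cv2.imwrite("pics/sc2.png",cv2.resize(i[190:360,235:415],None,fx=3.5,fy=3.5,interpolation=2)); cv2.imwrite("pics/tc2.png",cv2.resize(j[200:300,262:387],None,fx=6,fy=6,interpolation=2))
```

```text
False
9.2333 [461.4623468  170.18627861 111.5883917 ] 0.17627211082593344 58.821807503700256 [-1.09761691  1.22246889  4.48454876]
11.0667 [462.18719857 237.1692892  111.56532448] 0.17764154115510944 59.254231452941895 [-0.16056394 -6.71160603  7.62623302]
```

View pics/sc2.png

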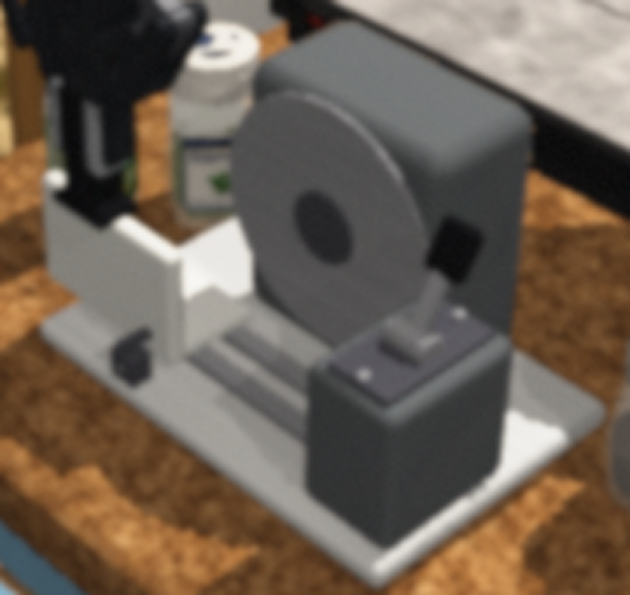

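View pics/tc2.png

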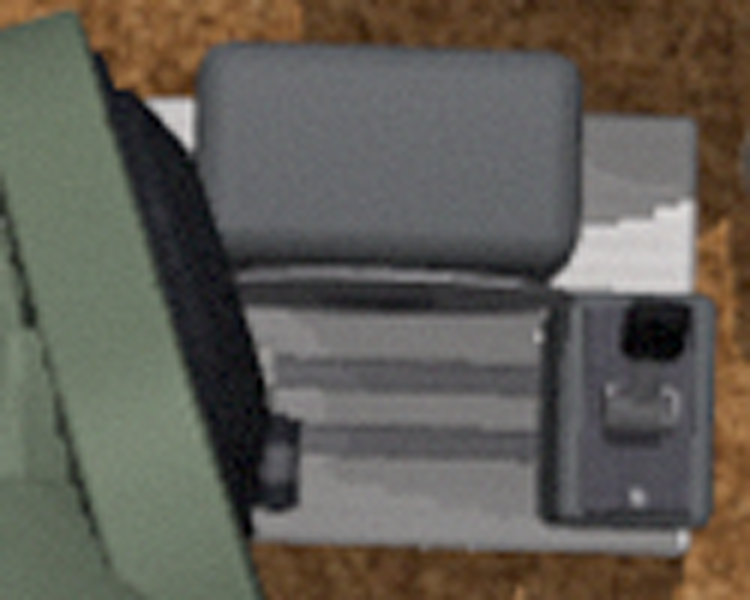

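The carriage is out with the pointer over the tab (scene crop, pointer about (148,335), tab at (130,355)), and the handle is firmly gripped. The arm yielded about 2 mm against the spring. I'll check the travel in the scene view from the wall's right end corners.

Run:
```python
from h import *
bot.movel(w(-55,81,111),max_speed=20); bot.dwell(.3)
s=bot.get_state();print(s["t"],s["tcp_pos"],s["opening"],s["contact_force"])
i=imaging.capture("scene"); cv2.imwrite("pics/sc3_full.png",i)
r=np.array([[np.cos(A),-np.sin(A)],[np.sin(A),np.cos(A)]])
y=lambda p,z:(r.T@(onz("scene",p,z)[:2]-t0)).round(1)
for a,b,z in[((287,330),(182,258),91),((250,406),(148,333),40)]: print("before step",y(S(*a),z),y(S(*b),z))
a=cv2.imread("pics/scene0.png")[268:318,245:320]; b=i[268:318,245:320]
o=np.hstack([cv2.resize(k,None,fx=5.3,fy=8,interpolation=2) for k in(a,b)])
cv2.imwrite("pics/cmp.png",cv2.convertScaleAbs(o,alpha=1.6))
```

```text
11.7167 [462.20631343 239.12547913 111.60075232] 0.18042477481575597 [-1.25287944 -6.63911724  7.45935836]
before step [-57.2 -48.1] [-56.4  17. ]
before step [-59.8 -29.5] [-59.7  37.1]
```

View pics/cmp.png

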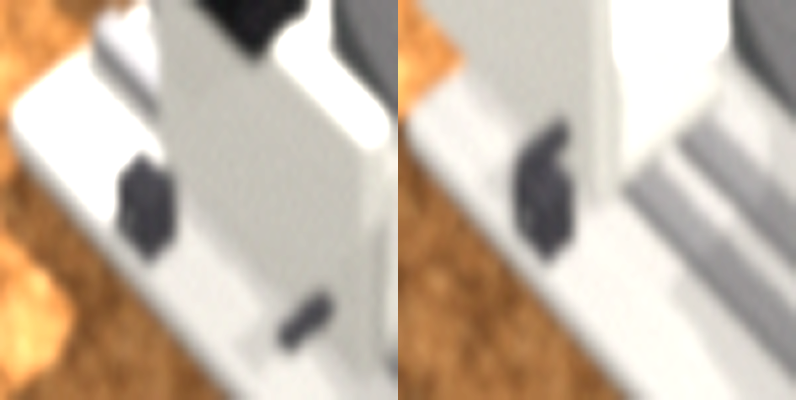

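The pointer now stands over the tab: in the right panel it runs from about (565,130) into the tab top at (545,170). Travel is 68–69 mm against 68–69 mm measured, and the grip is holding, so I'm handing in.

Run:
```python
from h import *
print(bot.sign_off())
```

```text
the job is handed in; nothing more can be done
None
```

The job is handed in: the toggle is flipped to off, and the carriage is drawn out about 69 mm and still held by the handle, with its pointer over the index tab.

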